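# Put the laundry supply counter in order

## Task

Get the self-service counter ready for the next customer: on the grey tray the blue and the orange bottle stand on each other's pads, so swap them, until each stands upright in the middle of the pad of its own colour (the black pad is a spare place to park one meanwhile; never tip a bottle over). Also take the two green dryer balls from the low metal tray and put them into the two empty wells of the white carrier, so that all three wells hold one ball each. Leave the other things on the counter where they are.

Things in the scene. Friction and masses are not known exactly. Their poses are not given: they have to be found in the camera images.
- station: flat grey tray, 270 x 280 mm and 8 mm thick, fixed to the table; origin at the centre of its underside, z up. Three round pads lie on it, 150 to 160 mm apart at the corners of a triangle
- pad_blue: flat blue round pad, 100 mm across and 4 mm thick, fixed on the grey tray; origin at the centre of its underside, so its top is 4 mm above the origin (12 mm above the table)
- pad_orange: flat orange round pad, 100 mm across and 4 mm thick, fixed on the grey tray; origin at the centre of its underside, so its top is 4 mm above the origin (12 mm above the table)
- pad_black: flat black round pad of the same size (100 mm across, 4 mm thick), fixed on the grey tray: an empty spare place; origin at the centre of its underside, top 4 mm higher
- bottle_blue: closed rigid round blue detergent bottle with a paper label and a white cap, 190 mm tall, about 0.25 to 0.5 kg. Body 72 mm across; the cap is a cylinder 42 mm across and 45 mm high, from 145 to 190 mm above the base; the shoulder slopes out below it to full width 117 mm above the base. Origin at the centre of the base, z up to the cap
- bottle_orange: closed rigid round orange softener bottle with a paper label and a white cap, 165 mm tall, about 0.25 to 0.5 kg. Body 72 mm across; the cap is a cylinder 42 mm across and 45 mm high, from 120 to 165 mm above the base; the shoulder slopes out below it to full width 92 mm above the base. Origin at the centre of the base, z up to the cap
- carrier: white ball carrier, a plate 90 x 260 mm (long side along its y) and 8 mm thick, fixed to the table, with three ring-shaped metal wells in a row along its y, 80 mm apart; origin at the centre of its underside
- well0_mouth (a point): centre of the mouth of one of the three wells of the carrier, at rim height (26 mm above the table). The well is a fixed metal ring 68 mm across outside, 46 mm inside, 18 mm high; a ball seated in it rests on the inner edge with its centre about 19 mm above this point
- well1_mouth (a point): centre of the mouth of one of the three wells of the carrier, at rim height (26 mm above the table). The well is a fixed metal ring 68 mm across outside, 46 mm inside, 18 mm high; a ball seated in it rests on the inner edge with its centre about 19 mm above this point
- well2_mouth (a point): centre of the mouth of one of the three wells of the carrier, at rim height (26 mm above the table). The well is a fixed metal ring 68 mm across outside, 46 mm inside, 18 mm high; a ball seated in it rests on the inner edge with its centre about 19 mm above this point
- bin: low grey metal tray, 110 x 250 mm (long side along its y), walls only 12 mm high and 4 mm thick, floor 4 mm thick, fixed to the table; origin at the centre of its underside. At the start two of the balls lie in it
- ball_a_center (a point): centre of a rigid green dryer ball, 60 mm diameter, 50 g, at the start lying loose in the low grey metal tray; it can roll
- ball_b_center (a point): centre of a rigid green dryer ball, 60 mm diameter, 50 g, at the start lying loose in the low grey metal tray; it can roll
- ball_c_center (a point): centre of the third green dryer ball (60 mm), at the start already seated in one of the three wells
- scoop_cup: small white plastic cup, 56 mm across, 55 mm tall, standing on the grey tray; a bystander; origin at the centre of its underside
- peg_jar: clear jar with a yellow lid, 52 mm across, 70 mm tall, standing on the grey tray; a bystander; origin at the centre of its underside
- stain_bottle: white bottle with a red cap, 64 mm across, 190 mm tall, standing beyond the tray; a bystander; origin at the centre of its underside
- tub: yellow tub with a pale label and a white lid, 100 mm across, 110 mm tall, standing beyond the carrier; a bystander; origin at the centre of its underside
- starch_can: grey metal can with a pale label, 60 mm across, 170 mm tall, standing beyond the tray; a bystander; origin at the centre of its underside
- lint_brush: brush 190 mm long lying flat on the table to the right; a bystander; origin on its underside at mid-length

How it is judged:
By the outcome, as a careful person would: the job done as asked, in the order asked, and still so for the second after the job is handed in, with the robot touching nothing.
It also fails if it takes over 72 s, if anything falls off the work surface, if the arm or the gripper's body presses on something with over 40 N, if the wrist force passes 120 N, or if a joint passes its speed limit or range.

## Robot

A 6-joint arm with a two-finger parallel gripper is mounted at the origin on the work surface. World frame = base frame: x ahead of the robot, y to its left, z up, the work surface at z = 0. Lengths are in mm, angles in rad, forces in N, time in s.
With the tool pointing down it reaches from about 325 to 900 mm from the base axis. Payload 3.5 kg.
Tool frame: the origin (TCP) lies on the centre line of the jaws, within the pads' length; the fingertips stand env.tip_reach ahead of it and the grasp point (between the pads) lies 8 mm behind it (env.tip_reach is the distance from the TCP to the fingertips, in mm); z points along the fingers, y is the line along which they close (so a half turn about z gives the same grasp; the last joint's range is limited). The gripper opens to 85 mm and grips with 20 to 120 N. Pads are 22 mm wide; open, the fingers measure 114 mm over their backs; the gripper's body (76 mm by 85 mm) begins 54 mm behind the grasp point. The pads swing forward as they close: fully open they stand 13 mm farther back than shut.
Start: joints at [1.211, 0.276, -0.026, 1.268, 0, 1.467], TCP at [158.748, 604.5, 242.313] pointing down, gripper open.
Joint ranges: [-3.12, 3.12], [-0.85, 1.88], [-1.08, 1.24], [-1.95, 2.15], [-1.57, 1.53], [-3.14, 3.14]. Speed limits (rad/s): [2.57, 2.57, 3.14, 3.14, 3.14, 3.14].

## Interface

Orientations are given as a rotation vector (axis times angle).
In Python, from plant import env, cams, models gives the robot as it stands.
- The arm moves only by the tool jog_arm, never from a script. Its argument "steps" is a list of rows, each an object of numbers: "tx", "ty", "tz": the shift along the tool's x, y, z scaled (see below); "twist": the turn about the tool's z scaled (see below). A call has 1 to 5 rows; each row shifts and turns the commanded pose from where the row before left it, along the tool's axes as they then stand; what a row does not reach is not made up. The controller multiplies each number of a shift by 0.08 m and each number of a turn by 360 degrees. A row lasts 1/8 s, in which the tool goes at most 62.5 mm and 10.7 degrees, less where a joint would pass 70% of its speed; a pose out of reach is approached as far as the arm can. A call with a number of a shift or a turn outside -1 to 1 is refused whole. A call with a gripper value outside its range is refused whole. "jaw" is the opening, from 0 (shut) to 1 (fully open), set as the call begins (left out, the last holds). The fingers move at their own pace and stop on an object; "grip_force" is the grip in N (left out, the last holds). Time passes only in rows, so rows that do not move let the fingers close. It gives the time, the measured TCP pose, the force, the opening and the grip force at its end, in the units of the state.
- env.get_obs(): the state, without advancing time (a new reading comes with each control period).
- cams.snapshot(name): name is "scene" or "side" or "wrist"; returns the picture (384x512x3 uint8, blue, green, red); there is no depth.
- cams.camera_info(name): a dict with "K" (3x3 intrinsics, pixels), "rvec" (rotation vector, rad) and "tvec" (3), from world to camera coordinates, as OpenCV has them. Camera axes: x right, y down, z forward; pixel columns grow to the right and rows downward; lengths in mm; the calibration is good to about 2 mm. A picture is of the moment at which its call begins: read the wrist's pose just before it. camera_info takes no time and is no camera call; for the wrist camera it gives the pose at the moment of the call.
- env.finish_job(): hands the job in; it is judged then, once.
Trained networks look in the newest picture that a camera, given by its name, has taken for a name from the list of things; names that differ only in an ending like _2 or _b are one class to them, and where a whole thing is asked for, a point or a joint stands for the part that bears it (a point fixed in the world has none). Each returns a list of dicts, best first, with "score" (0 to 1); they miss things now and then, are a little off and sometimes report something else, mostly with a low value. They report only what shows in the picture. A call takes as long as a camera call.
- models.masks_of(camera, name): "region" (384x512 bool, what is visible of it) and "bbox" ([left, top, right, bottom] in pixels, round what is visible of it).
The state is a dict: "t": time; "qpos": joint angles; "joint_vel": joint speeds; "joint_efforts": joint torques, N m; "ee_pos": TCP position; "tcp_rot": TCP orientation; "ft_force": force on the tool from outside, world axes, zero at the start; "moment": the same for the moment, N m; "finger_gap": opening from 0.0 (shut) to 1.0 (fully open); "finger_force": force on a finger pad.
Only numpy, scipy, OpenCV 4.12 (cv2) and the standard library are available. Lean on these libraries where they do the work, as an engineer would, in place of code of your own. Each camera call takes 0.05 s, during which the arm holds its last target. There are 200 camera calls.

## Working session

There is one attempt and no reset: what is moved stays moved. The work goes in short steps, Python scripts to look and compute and a tool call to move; the robot and the scene stay as the last step left them, time stands still between calls to the robot, and variables do not carry over. Pictures are saved under pics/ and viewed, at most 10 in all, crops included, and the job is handed in when it is done.

Besides the shell and the picture viewer there is one more tool, called after "Call:" by a JSON object that holds its "fn" and its "kwargs". jog_arm: Moves the arm, as the interface text tells. Its arguments: {"type":"object","properties":{"steps":{"type":"array"},"jaw":{"type":"number"},"grip_force":{"type":"number"}},"required":["steps"]}

```bash
mkdir -p pics; ls
python3 - <<'E'
from plant import env,cams,models
import cv2,numpy as np
print(env.get_obs(), env.tip_reach)
ims=[]
for n in("scene","side"):
    im=cams.snapshot(n); ims.append(im); cv2.imwrite(f"pics/{n}0.png",im)
    c=cams.camera_info(n); R=cv2.Rodrigues(np.array(c["rvec"],float))[0]; print(n,c["K"],(-R.T@np.array(c["tvec"]).ravel()).round())
    for k in "pad_blue pad_orange pad_black bottle_blue bottle_orange carrier well0_mouth bin ball_a_center scoop_cup peg_jar stain_bottle tub starch_can lint_brush station".split():
        try: print(k,[(round(r["score"],2),[int(v) for v in r["bbox"]]) for r in models.masks_of(n,k)][:5])
        except Exception as e: print(k,e)
E
```

```text
pics
{'t': 0.0, 'qpos': array([ 1.21059436e+00,  2.77142879e-01, -2.79080518e-02,  1.26799067e+00,
       -2.13864125e-05,  1.46739604e+00]), 'joint_vel': array([ 0.00017649,  0.00129649,  0.00111242, -0.00060682,  0.00094132,
        0.00049633]), 'joint_efforts': array([-1.31594461e-04, -4.45506978e+01,  2.95202029e+01,  1.62064133e-02,
       -9.52486721e-05,  5.81514868e-06]), 'ee_pos': array([158.4879371 , 603.78234691, 241.14073531]), 'tcp_rot': array([-0.40221197, -3.11523807,  0.00343971]), 'ft_force': array([-0.95686807,  0.11903561, -0.00142209]), 'moment': array([-0.0115529 , -0.02370775,  0.03466551]), 'finger_force': 0.0, 'finger_gap': 1.0011330938751632} 11.0
scene [[406.62588456   0.         252.43339523]
 [  0.         406.62588456 195.27696703]
 [  0.           0.           1.        ]] [1207. -927.  787.]
pad_blue [(0.64, [299, 155, 320, 171])]
pad_orange [(0.72, [269, 172, 300, 187]), (0.39, [320, 142, 343, 200])]
pad_black [(0.6, [260, 149, 277, 161]), (0.18, [196, 229, 216, 252])]
bottle_blue [(0.93, [272, 126, 293, 181]), (0.54, [136, 270, 174, 297])]
bottle_ora
[... 910 characters left out ...]
]), (0.23, [170, 142, 202, 204])]
bottle_orange [(0.59, [134, 239, 173, 310])]
carrier [(0.82, [240, 155, 302, 204])]
well0_mouth [(0.44, [171, 144, 203, 204])]
bin [(0.67, [295, 166, 359, 227]), (0.57, [307, 187, 328, 213])]
ball_a_center [(0.53, [328, 162, 347, 182])]
scoop_cup [(0.78, [181, 320, 209, 360]), (0.56, [307, 188, 327, 215])]
peg_jar [(0.59, [256, 253, 279, 290])]
stain_bottle [(0.97, [132, 176, 169, 244]), (0.64, [308, 186, 328, 215])]
tub [(0.56, [217, 134, 255, 176]), (0.35, [134, 239, 172, 310]), (0.22, [205, 287, 256, 329])]
starch_can [(0.84, [177, 142, 202, 205]), (0.6, [123, 239, 290, 377])]
lint_brush [(0.57, [295, 133, 348, 149])]
station [(0.8, [120, 242, 291, 379])]
```

View pics/scene0.png

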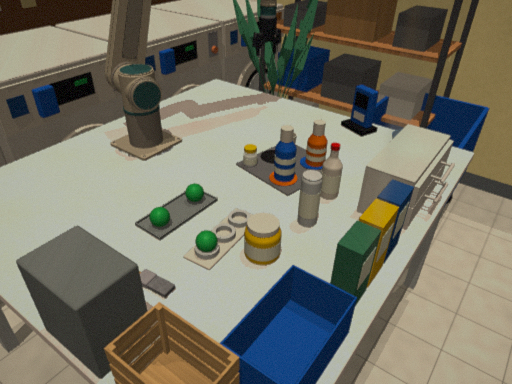

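View pics/side0.png

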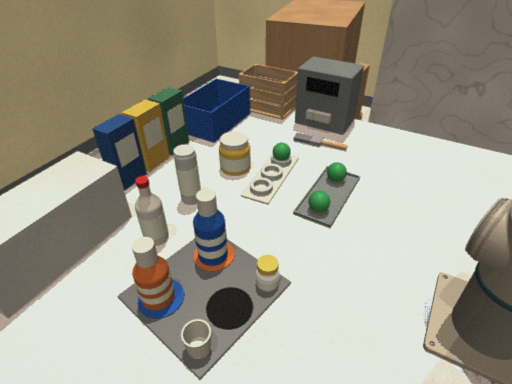

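The scene picture shows the orange bottle (316,145) on the blue pad and the blue bottle (285,155) on the orange pad. The black pad is free at about (268,155). The two loose balls are at (160,216) and (194,192), and a seated ball is at (206,241). The side view agrees: cup (196,340), jar (267,273), empty wells at (262,187) and (272,171).

```bash
cat > h.py <<'E'
from plant import env,cams,models
import cv2,numpy as np
from scipy.optimize import least_squares
class Cam:
    def __init__(s,n):
        c=cams.camera_info(n); s.n=n; s.K=np.array(c["K"],float); s.r=np.array(c["rvec"],float).ravel(); s.t=np.array(c["tvec"],float).ravel()
        s.R=cv2.Rodrigues(s.r)[0]; s.C=-s.R.T@s.t
    def snap(s): s.im=cams.snapshot(s.n); s.hsv=cv2.cvtColor(s.im,cv2.COLOR_BGR2HSV); return s
    def proj(s,P): return cv2.projectPoints(np.asarray(P,float).reshape(-1,3),s.r,s.t,s.K,None)[0].reshape(-1,2)
    def back(s,uv,z):
        uv=np.atleast_2d(uv).astype(float); d=np.c_[uv,np.ones(len(uv))]@np.linalg.inv(s.K).T@s.R
        return (s.C+d*((z-s.C[2])/d[:,2])[:,None])[:,:2]
def cyl(x,y,prof,n=48):
    a=np.arange(n)*2*np.pi/n
    return np.concatenate([np.c_[x+r*np.cos(a),y+r*np.sin(a),0*a+z] for r,z in prof])
def bb(uv): return np.r_[uv.min(0),uv.max(0)]
def blobs(m,amin=15):
    n,l,st,c=cv2.connectedComponentsWithStats(m.astype(np.uint8)); return sorted([(st[i,4],c[i],st[i,:4],l==i) for i in range(1,n) if st[i,4]>=amin],key=lambda b:-b[0])
def green(c): return cv2.inRange(c.hsv,(50,110,30),(75,255,255))>0
def fitc(P,r):
    f=lambda q:np.hypot(*(P-q[:2]).T)-r
    return least_squares(f,P.mean(0),loss='soft_l1',f_scale=2).x
def hull(m): return cv2.convexHull(np.argwhere(m)[:,::-1].astype(np.int32))[:,0]
E
python3 - <<'E'
from h import *
C={n:Cam(n).snap() for n in("scene","side")}
for n,c in C.items():
    for b in blobs(green(c),60):
        uv=b[1]; print(n,"ball",uv.round(),b[0],"z34",c.back(uv,34)[0].round(),"z45",c.back(uv,45)[0].round())
def mask(n,k): return models.masks_of(n,k)[0]
M={}
for n in C:
  for k in "bottle_blue bottle_orange stain_bottle starch_can tub peg_jar scoop_cup station carrier bin".split():
    try: M[n,k]=mask(n,k)
    except Exception: pass
prof={"bottle_blue":[(36,12),(36,129),(21,157),(21,202)],"bottle_orange":[(36,12),(36,104),(21,132),(21,177)],"stain_bottle":[(32,0),(32,110),(14,190)],"starch_can":[(30,0),(30,170)],"tub":[(50,0),(50,110)],"peg_jar":[(26,8),(26,78)],"scoop_cup":[(28,8),(28,63)]}
for k,p in prof.items():
    cs=[n for n in C if (n,k) in M]
    f=lambda q:np.concatenate([bb(C[n].proj(cyl(*q,p)))-(np.array(M[n,k]["bbox"])+[0,0,0,0]) for n in cs])
    r=least_squares(f,[300,-200],loss='soft_l1'); print(k,r.x.round(1),r.fun.round(1))
for n in C:
  for k,z in (("station",8),("carrier",8),("bin",8)):
    if (n,k) in M:
      h=C[n].back(hull(M[n,k]["region"]),z).astype(np.float32); (x,y),s,a=cv2.minAreaRect(h); print(n,k,round(x),round(y),np.round(s),round(a,1))
c=C["side"]
for nm,lo,hi in (("blue",(105,120,60),(130,255,255)),("orange",(3,150,120),(18,255,255)),("black",(0,0,0),(180,255,25))):
  for b in blobs(cv2.inRange(c.hsv,lo,hi)>0,80):
    h=hull(b[3]); P=c.back(h,12); q=fitc(P,50); print(nm,b[0],b[1].round(),q.round(1),np.abs(np.hypot(*(P-q).T)-50).mean().round(1))
o=Cam("wrist"); print("wrist C",o.C.round(),"axis",o.R[2].round(2), "xdir",o.R[0].round(2))
E
```

```text
scene ball [291.  47.] 1392 z34 [-217. 1448.] z45 [-196. 1413.]
scene ball [351. 257.] 1380 z34 [ 961. -138.] z45 [ 964. -149.]
scene ball [248.  31.] 557 z34 [-679. 1584.] z45 [-651. 1547.]
scene ball [206. 241.] 346 z34 [ 614. -321.] z45 [ 623. -330.]
scene ball [159. 217.] 306 z34 [ 434. -325.] z45 [ 445. -334.]
scene ball [194. 192.] 254 z34 [ 429. -171.] z45 [ 440. -182.]
scene ball [81. 82.] 72 z34 [-718.  201.] z45 [-689.  184.]
side ball [319. 201.] 343 z34 [ 428. -173.] z45 [ 424. -160.]
side ball [336. 172.] 267 z34 [ 432. -326.] z45 [ 429. -311.]
side ball [281. 151.] 223 z34 [ 630. -348.] z45 [ 623. -333.]
bottle_blue [580.8 115.8] [-1.1 -0.2  0.6 -1.3  0.6 -1.4 -1.1  0.4]
bottle_orange [625.  269.1] [-5.2  0.6 -1.9 -1.3 -7.6 -2.5  0.   0.4]
stain_bottle [759.7 130.1] [-1.6  2.  -0.   0.9 -5.2 -0.5  0.6  3.3]
starch_can [604.2  91.3] [-21.3 -35.2 -22.9 -35.4  -0.8  -0.1  -2.5  -7.2]
tub [ 738.2 -237.2] [ 0.8 -3.5 -0.2  2.5  0.7 -1.5 -0.1  1.3]
peg_jar [434.7 115.5] [ 0.9 -2.8  0.1  0.3  0.2 -3.7  0.2  0.7]
scoop_cup [485.8 315.9] [-0.8 -2.8  0.8  1.3]
scene station 553 194 [287. 273.] 78.4
scene bin 430 -250 [254. 120.] 89.5
side station 546 201 [280. 272.] 78.7
side carrier 613 -247 [ 91. 264.] 4.3
side bin 425 -249 [265. 114.] 89.1
blue 2951 [216. 109.] [1030.6 -535.2] 166.2
blue 756 [109. 135.] [1284.3 -195.8] 81.1
blue 657 [209. 226.] [655.8  31.7] 4.0
blue 539 [165. 304.] [616.8 266.9] 0.9
blue 151 [213. 260.] [601.1  93.6] 5.0
blue 112 [211. 247.] [629.9  62.2] 3.5
orange 586 [150. 273.] [696.6 215.5] 7.9
orange 311 [216. 260.] [585.6 110. ] 1.2
black 399 [322.  86.] [ 729.5 -965.6] 40.0
wrist C [ 91. 622. 374.] axis [ 0.27 -0.07 -0.96] xdir [ 0.25  0.97 -0.  ]
```

Everything agrees in both views. I'll twist the tool so its x points along +Y and its y along +X, rise, and then look with the wrist camera.

Call:
{"fn": "jog_arm", "kwargs": {"steps": [{"tz": -0.2, "twist": 0.0262}, {"tz": -0.2, "twist": 0.0262}, {"tz": -0.2, "twist": 0.0262}, {"tz": -0.2, "twist": 0.0262}, {"tz": -0.2, "twist": 0.0262}], "jaw": 1, "grip_force": 60}}

```text
invalid input at $.steps[0]: expected keys tx, ty, tz, twist
```

Call:
{"fn": "jog_arm", "kwargs": {"steps": [{"tz": -0.2, "twist": 0.0262}, {"tz": -0.2, "twist": 0.0262}, {"tz": -0.2, "twist": 0.0262}, {"ty": 0.5, "tx": -0.5}, {"ty": 0.5, "tx": -0.5}]}}

```text
invalid input at $.steps[0]: expected keys tx, ty, tz, twist
```

Call:
{"fn": "jog_arm", "kwargs": {"steps": [{"ty": 0.5, "tx": -0.5}, {"ty": 0.5, "tx": -0.5}, {"ty": 0.5, "tx": -0.5}, {"ty": 0.5, "tx": -0.5}, {"ty": 0.5, "tx": -0.5}]}}

```text
invalid input at $.steps[0]: expected keys tx, ty, tz, twist
```

Call:
{"fn": "jog_arm", "kwargs": {"steps": [{"tx": 0, "ty": 0, "tz": -0.2, "twist": 0.0262}, {"tx": 0, "ty": 0, "tz": -0.2, "twist": 0.0262}, {"tx": 0, "ty": 0, "tz": -0.2, "twist": 0.0262}, {"tx": 0, "ty": 0, "tz": -0.2, "twist": 0.0262}, {"tx": 0, "ty": 0, "tz": -0.2, "twist": 0.0262}], "jaw": 1, "grip_force": 60}}

```text
t: 3.42
ee_pos: [158.7, 604.5, 322.8]
tcp_rot: [-1.622, -2.69, -0.0]
ft_force: [0.3, 0.3, -0.3]
finger_gap: 1.002
finger_force: 0.0
```

Call:
{"fn": "jog_arm", "kwargs": {"steps": [{"tx": 0, "ty": 0, "tz": -0.2, "twist": 0.0262}, {"tx": 0, "ty": 0, "tz": -0.2, "twist": 0.0262}, {"tx": 0, "ty": 0, "tz": -0.2, "twist": 0.0262}, {"tx": -0.5, "ty": 0.5, "tz": 0, "twist": 0}, {"tx": -0.5, "ty": 0.5, "tz": 0, "twist": 0}]}}

```text
t: 4.05
ee_pos: [239.1, 523.8, 370.5]
tcp_rot: [2.223, 2.22, 0.001]
ft_force: [0.7, 0.9, -0.6]
finger_gap: 1.004
finger_force: 0.0
```

Call:
{"fn": "jog_arm", "kwargs": {"steps": [{"tx": -0.5, "ty": 0.5, "tz": 0, "twist": 0}, {"tx": -0.5, "ty": 0.5, "tz": 0, "twist": 0}, {"tx": -0.5, "ty": 0.5, "tz": 0, "twist": 0}, {"tx": -0.5, "ty": 0.5, "tz": 0, "twist": 0}, {"tx": -0.5, "ty": 0.5, "tz": 0, "twist": 0}]}}

```text
t: 4.68
ee_pos: [439.0, 322.2, 370.5]
tcp_rot: [2.225, 2.218, 0.001]
ft_force: [0.3, 1.0, -0.0]
finger_gap: 1.002
finger_force: 0.0
```

Call:
{"fn": "jog_arm", "kwargs": {"steps": [{"tx": -0.4, "ty": 0.6, "tz": 0, "twist": 0}, {"tx": -0.4, "ty": 0.6, "tz": 0, "twist": 0}, {"tx": 0, "ty": 0, "tz": 0, "twist": 0}]}}

```text
t: 5.05
ee_pos: [536.6, 257.0, 369.4]
tcp_rot: [2.23, 2.212, -0.001]
ft_force: [-0.5, 0.1, -0.1]
finger_gap: 0.998
finger_force: 0.0
```

Run:
```python
from h import *
c=Cam("wrist").snap(); cv2.imwrite("pics/w1.png",c.im); print(c.C.round(),c.K.round())
for nm,lo,hi in (("blue",(105,120,60),(130,255,255)),("orange",(3,150,120),(18,255,255)),("black",(0,0,0),(180,255,25))):
  for b in blobs(cv2.inRange(c.hsv,lo,hi)>0,150):
    P=c.back(hull(b[3]),12); q=fitc(P,50); print(nm,b[0],b[1].round(),q.round(1),np.abs(np.hypot(*(P-q).T)-50).mean().round(1))
for k in ("station","bottle_blue","bottle_orange","pad_black"): 
    for r in models.masks_of("wrist",k)[:2]: print(k,r["score"],r["bbox"])
s=Cam("side"); print("starch base", s.back([189,203],0))
```

```text
[538. 327. 501.] [[286.   0. 258.]
 [  0. 286. 192.]
 [  0.   0.   1.]]
blue 1122 [291. 254.] [602.3  51. ] 3.3
blue 873 [292. 140.] [618.  265.3] 0.5
orange 189 [302. 157.] [655.6 253.2] 3.8
orange 187 [304. 220.] [585.3 107.6] 1.5
black 38360 [258. 336.] [535.2 -32.6] 407.3
black 808 [218. 178.] [475.7 212. ] 2.7
station 0.89 [182.2, 87.3, 356.6, 262.7]
bottle_blue 0.56 [268.8, 211.0, 318.8, 304.7]
bottle_orange 0.94 [289.1, 123.0, 353.0, 181.8]
pad_black 0.97 [193.6, 148.0, 251.8, 204.2]
starch base [[764.5795333  -21.83417183]]
```

View pics/w1.png

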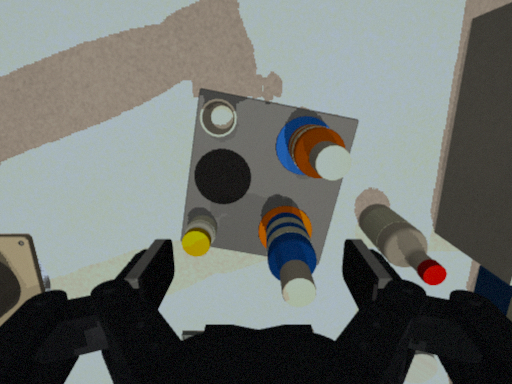

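The wrist view shows the black pad (222,176), cup (218,118), jar (197,240), orange cap (332,162), blue cap (299,291), and stain bottle (410,250), consistent with the earlier fixes. Next I'll refine the pads and caps.

Run:
```python
from h import *
c=Cam("wrist").snap(); print(env.get_obs()["ee_pos"].round(1))
models.masks_of
r=models.masks_of("wrist","pad_black")[0]; P=c.back(hull(r["region"]),12); q=fitc(P,50); print("black",q.round(1),np.abs(np.hypot(*(P-q).T)-50).mean().round(1))
r=models.masks_of("wrist","station")[0]; print(cv2.minAreaRect(c.back(hull(r["region"]),8).astype(np.float32)))
H=c.hsv
for nm,lo,hi in (("blue",(105,120,60),(130,255,255)),("orange",(3,130,90),(20,255,255))):
  for b in blobs(cv2.inRange(H,lo,hi)>0,120):
    P=c.back(hull(b[3]),12); 
    for s in (0,1):
        q=fitc(P,50); e=np.hypot(*(P-q).T)-50; P=P[np.abs(e)<2.0] if (np.abs(e)<2).sum()>4 else P
    print(nm,b[1].round(),q.round(1),len(P),np.abs(e).mean().round(1))
w=(H[...,1]<60)&(H[...,2]>165)
for nm,(u,v),z in (("cap_o",(332,162),177),("cap_b",(299,291),202)):
    L=c.im.astype(int)-c.im[v-2:v+3,u-2:u+3].reshape(-1,3).mean(0); m=(np.abs(L).max(2)<22); m[:v-30]=0;m[v+30:]=0;m[:,:u-30]=0;m[:,u+30:]=0
    n,l=cv2.connectedComponents(m.astype(np.uint8)); m=l==l[v,u]; P=c.back(hull(m),z); q=fitc(P,21); print(nm,m.sum(),q.round(1),(np.hypot(*(P-q).T)-21).round(1).tolist()[:12])
```

```text
[532.7 260.3 370.7]
black [474.1 213.1] 0.7
((547.9722900390625, 199.05374145507812), (279.5226135253906, 270.1230163574219), 78.66676330566406)
blue [293. 256.] [601.3  51.5] 5 0.6
blue [294. 143.] [617.8 265.3] 21 0.5
orange [316. 151.] [650.3 246.7] 8 0.5
orange [283. 223.] [586.6 108.3] 19 0.4
cap_o 1516 [626.1 267.1] [21.3, 10.1, 0.1, 0.4, 0.5, 1.0, 0.8, 0.4, 0.5, 0.6, -0.1, 22.4]
cap_b 1882 [568.7  92.4] [34.5, 4.2, 5.3, 38.8, 37.5]
```

Call:
{"fn": "jog_arm", "kwargs": {"steps": [{"tx": -0.62, "ty": 0.21, "tz": 0.1, "twist": 0}, {"tx": -0.62, "ty": 0.21, "tz": 0.1, "twist": 0}, {"tx": -0.6, "ty": 0.2, "tz": 0.1, "twist": 0}, {"tx": 0, "ty": 0, "tz": 0.5, "twist": 0}, {"tx": 0, "ty": 0, "tz": 0, "twist": 0}]}}

```text
t: 6.08
ee_pos: [580.3, 111.8, 303.0]
tcp_rot: [-2.221, -2.214, 0.009]
ft_force: [-0.7, -0.7, -0.1]
finger_gap: 0.996
finger_force: 0.0
```

Run:
```python
from h import *
c=Cam("wrist").snap(); cv2.imwrite("pics/w2.png",c.im); print(env.get_obs()["ee_pos"].round(1),c.proj([[581,115,202],[602,115,202],[581,115,157]]).round())
for r in models.masks_of("wrist","bottle_blue")[:2]: print(r["score"],r["bbox"])
```

```text
[581.5 112.4 305.3] [[258. 191.]
 [283. 191.]
 [259. 179.]]
0.77 [230.8, 137.3, 298.3, 216.5]
```

View pics/w2.png

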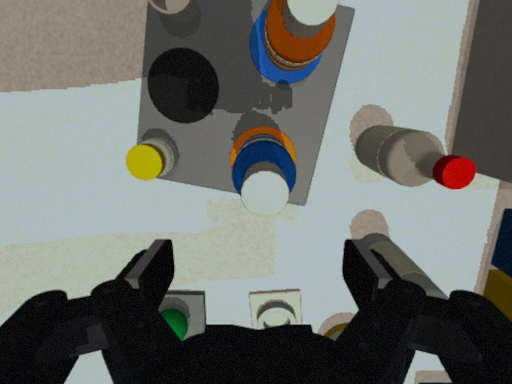

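Blue cap top is at (265,193) with a radius of about 24 px. The orange pad's far arc shows at (263,130) and the black pad is at (183,85).

Run:
```python
from h import *
c=Cam("wrist").snap(); H=c.hsv
print("cap_b",c.back([265.5,192.7],202).round(1))
m=(H[...,1]<70)&(H[...,2]>150); m[:150]=0;m[225:]=0;m[:,:225]=0;m[:,:]&=True;m[:,300:]=0
for b in blobs(m,300)[:3]:
    print(b[1],b[2],b[0]); P=c.back(hull(b[3]),202); q=fitc(P,21); print(q,np.abs(np.hypot(*(P-q).T)-21).mean())
for nm,lo,hi in (("blue",(105,120,60),(130,255,255)),("orange",(3,130,90),(20,255,255))):
  for b in blobs(cv2.inRange(H,lo,hi)>0,120):
    P=c.back(hull(b[3]),12)
    for s in (0,1):
        q=fitc(P,50); e=np.hypot(*(P-q).T)-50; P=P[np.abs(e)<2.0] if (np.abs(e)<2).sum()>4 else P
    print(nm,b[1].round(),q.round(1),len(P),np.abs(e).mean().round(1))
r=models.masks_of("wrist","pad_black")[0]; P=c.back(hull(r["region"]),12); q=fitc(P,50); print("black",q.round(1),np.abs(np.hypot(*(P-q).T)-50).mean().round(1))
```

```text
cap_b [[590.1 113.5]]
[259.963988   202.55151717] [225 171  75  54] 2999
[586.17956367 110.94336014] 6.328371943455522
blue [260. 162.] [588.3  87.3] 16 0.9
blue [270.  59.] [617.6 265.6] 28 0.5
orange [291.  38.] [637.3 294.5] 13 0.4
orange [259. 141.] [586.3 108.4] 19 0.3
black [474.5 212.6] 0.6
```

Call:
{"fn": "jog_arm", "kwargs": {"steps": [{"tx": 0, "ty": 0.08, "tz": 0.4, "twist": 0}, {"tx": 0, "ty": 0, "tz": 0.5, "twist": 0}, {"tx": 0, "ty": 0, "tz": 0.5, "twist": 0}, {"tx": 0, "ty": 0, "tz": 0.25, "twist": 0}, {"tx": 0, "ty": 0, "tz": 0, "twist": 0}]}}

```text
t: 6.9
ee_pos: [588.8, 112.7, 174.0]
tcp_rot: [-2.223, -2.219, 0.002]
ft_force: [0.0, -0.1, -0.0]
finger_gap: 0.999
finger_force: 0.0
```

Call:
{"fn": "jog_arm", "kwargs": {"steps": [{"tx": 0, "ty": 0, "tz": 0, "twist": 0}, {"tx": 0, "ty": 0, "tz": 0, "twist": 0}, {"tx": 0, "ty": 0, "tz": 0, "twist": 0}, {"tx": 0, "ty": 0, "tz": 0, "twist": 0}, {"tx": 0, "ty": 0, "tz": 0, "twist": 0}], "jaw": 0.2, "grip_force": 60}}

```text
t: 7.52
ee_pos: [589.5, 112.2, 176.3]
tcp_rot: [2.224, 2.218, 0.002]
ft_force: [-1.8, 0.0, 4.7]
finger_gap: 0.481
finger_force: 59.8
```

Call:
{"fn": "jog_arm", "kwargs": {"steps": [{"tx": 0, "ty": 0, "tz": -0.25, "twist": 0}, {"tx": 0, "ty": 0, "tz": -0.25, "twist": 0}, {"tx": 0.21, "ty": -0.24, "tz": 0, "twist": 0}, {"tx": 0.42, "ty": -0.48, "tz": 0, "twist": 0}, {"tx": 0.42, "ty": -0.48, "tz": 0, "twist": 0}]}}

```text
t: 8.15
ee_pos: [491.0, 197.1, 213.2]
tcp_rot: [-2.224, -2.216, 0.003]
ft_force: [0.5, 1.1, -4.5]
finger_gap: 0.476
finger_force: 61.9
```

Call:
{"fn": "jog_arm", "kwargs": {"steps": [{"tx": 0.21, "ty": -0.24, "tz": 0, "twist": 0}, {"tx": 0, "ty": 0, "tz": 0, "twist": 0}, {"tx": 0, "ty": 0, "tz": 0.25, "twist": 0}, {"tx": 0, "ty": 0, "tz": 0.1, "twist": 0}, {"tx": 0, "ty": 0, "tz": 0, "twist": 0}]}}

```text
t: 8.78
ee_pos: [473.6, 212.6, 185.2]
tcp_rot: [-2.225, -2.217, 0.004]
ft_force: [0.8, 0.2, -3.8]
finger_gap: 0.478
finger_force: 62.0
```

Call:
{"fn": "jog_arm", "kwargs": {"steps": [{"tx": 0, "ty": 0, "tz": 0.06, "twist": 0}, {"tx": 0, "ty": 0, "tz": 0.04, "twist": 0}, {"tx": 0, "ty": 0, "tz": 0, "twist": 0}]}}

```text
t: 9.15
ee_pos: [474.3, 213.1, 178.2]
tcp_rot: [-2.225, -2.218, 0.0]
ft_force: [0.4, -0.5, -3.8]
finger_gap: 0.479
finger_force: 62.0
```

Call:
{"fn": "jog_arm", "kwargs": {"steps": [{"tx": 0, "ty": 0, "tz": 0.02, "twist": 0}, {"tx": 0, "ty": 0, "tz": 0.01, "twist": 0}, {"tx": 0, "ty": 0, "tz": 0, "twist": 0}]}}

```text
t: 9.52
ee_pos: [474.5, 213.3, 176.3]
tcp_rot: [2.224, 2.218, 0.001]
ft_force: [-0.1, -0.3, -2.2]
finger_gap: 0.475
finger_force: 62.4
```

Contact is starting, so I'll release and rise.

Call:
{"fn": "jog_arm", "kwargs": {"steps": [{"tx": 0, "ty": 0, "tz": 0.01, "twist": 0}, {"tx": 0, "ty": 0, "tz": 0, "twist": 0}, {"tx": 0, "ty": 0, "tz": 0, "twist": 0}]}}

```text
t: 9.9
ee_pos: [474.6, 213.4, 176.3]
tcp_rot: [2.224, 2.218, 0.002]
ft_force: [-2.5, -1.3, 7.1]
finger_gap: 0.476
finger_force: 63.2
```

Call:
{"fn": "jog_arm", "kwargs": {"steps": [{"tx": 0, "ty": 0, "tz": 0, "twist": 0}, {"tx": 0, "ty": 0, "tz": 0, "twist": 0}, {"tx": 0, "ty": 0, "tz": 0, "twist": 0}, {"tx": 0, "ty": 0, "tz": 0, "twist": 0}], "jaw": 1}}

```text
t: 10.4
ee_pos: [474.5, 213.2, 175.0]
tcp_rot: [2.225, 2.218, 0.0]
ft_force: [0.5, -0.2, 0.8]
finger_gap: 1.003
finger_force: 0.0
```

Call:
{"fn": "jog_arm", "kwargs": {"steps": [{"tx": 0, "ty": 0, "tz": -0.4, "twist": 0}, {"tx": 0, "ty": 0, "tz": -0.5, "twist": 0}, {"tx": 0.1, "ty": 0.7, "tz": -0.25, "twist": 0}, {"tx": 0.2, "ty": 0.7, "tz": 0, "twist": 0}, {"tx": 0.1, "ty": 0.5, "tz": 0, "twist": 0}]}}

```text
t: 11.02
ee_pos: [628.9, 245.3, 267.4]
tcp_rot: [2.224, 2.218, 0.003]
ft_force: [-0.1, -0.1, -0.0]
finger_gap: 1.0
finger_force: 0.0
```

Run:
```python
from h import *
o=env.get_obs()["ee_pos"]; c=Cam("wrist").snap(); cv2.imwrite("pics/w3.png",c.im); print(o.round(1)); H=c.hsv
for nm,lo,hi in (("orange",(3,130,90),(20,255,255)),("blue",(105,120,60),(130,255,255))):
  for b in blobs(cv2.inRange(H,lo,hi)>0,150):
    P=c.back(hull(b[3]),12); q=fitc(P,50); print(nm,b[1].round(),q.round(1),np.abs(np.hypot(*(P-q).T)-50).mean().round(1))
print(c.proj([[622,267,177],[643,267,177]]))
for r in models.masks_of("wrist","bottle_orange")[:2]: print(r["score"],r["bbox"])
```

```text
[628.9 245.3 267.4]
orange [229. 251.] [586.4 109. ] 0.3
orange [254. 143.] [622.6 248.9] 3.2
blue [111. 206.] [414.2 176.6] 4.6
blue [240. 127.] [617.7 265. ] 0.4
blue [143. 182.] [438.6 192.4] 2.2
blue [152. 169.] [458.8 198.5] 2.9
[[247.51099074 172.61234956]
 [273.99234741 172.52193117]]
0.72 [217.4, 119.3, 286.5, 197.8]
0.42 [86.5, 233.3, 144.3, 282.7]
```

View pics/w3.png

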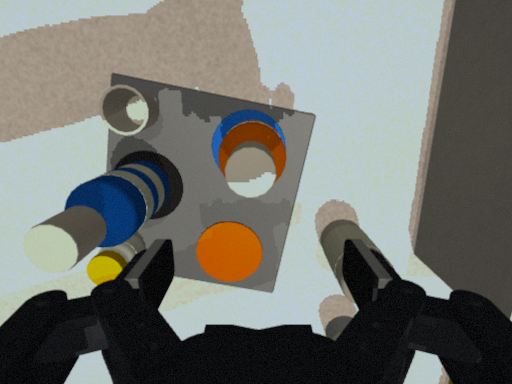

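The free orange pad fits at (586.4,109.0) with 0.3 mm error. The orange cap is at about (251,171), which puts it near (625,268). Blue stands upright on the black pad.

Call:
{"fn": "jog_arm", "kwargs": {"steps": [{"tx": 0.28, "ty": -0.05, "tz": 0.2, "twist": 0}, {"tx": 0, "ty": 0, "tz": 0.5, "twist": 0}, {"tx": 0, "ty": 0, "tz": 0.5, "twist": 0}, {"tx": 0, "ty": 0, "tz": 0.28, "twist": 0}, {"tx": 0, "ty": 0, "tz": 0, "twist": 0}]}}

```text
t: 11.75
ee_pos: [618.5, 267.3, 145.4]
tcp_rot: [-2.221, -2.217, 0.01]
ft_force: [-0.9, -0.1, 0.7]
finger_gap: 1.001
finger_force: 0.0
```

Call:
{"fn": "jog_arm", "kwargs": {"steps": [{"tx": 0, "ty": 0, "tz": 0, "twist": 0}, {"tx": 0, "ty": 0, "tz": 0, "twist": 0}, {"tx": 0, "ty": 0, "tz": 0, "twist": 0}, {"tx": 0, "ty": 0, "tz": 0, "twist": 0}, {"tx": 0, "ty": 0, "tz": 0, "twist": 0}], "jaw": 0.2, "grip_force": 60}}

```text
t: 12.38
ee_pos: [623.5, 267.6, 150.7]
tcp_rot: [2.224, 2.218, 0.004]
ft_force: [-1.0, -0.4, 5.8]
finger_gap: 0.479
finger_force: 61.3
```

Call:
{"fn": "jog_arm", "kwargs": {"steps": [{"tx": 0, "ty": 0, "tz": -0.25, "twist": 0}, {"tx": 0, "ty": 0, "tz": -0.25, "twist": 0}, {"tx": -0.35, "ty": -0.08, "tz": 0, "twist": 0}, {"tx": -0.65, "ty": -0.15, "tz": 0, "twist": 0}, {"tx": -0.64, "ty": -0.15, "tz": 0, "twist": 0}]}}

```text
t: 13.0
ee_pos: [591.4, 134.8, 189.1]
tcp_rot: [2.223, 2.219, -0.0]
ft_force: [0.2, 0.1, -3.1]
finger_gap: 0.479
finger_force: 61.2
```

Call:
{"fn": "jog_arm", "kwargs": {"steps": [{"tx": -0.35, "ty": -0.085, "tz": 0, "twist": 0}, {"tx": 0, "ty": 0, "tz": 0, "twist": 0}, {"tx": 0, "ty": 0, "tz": 0.25, "twist": 0}, {"tx": 0, "ty": 0, "tz": 0.17, "twist": 0}, {"tx": 0, "ty": 0, "tz": 0, "twist": 0}]}}

```text
t: 13.62
ee_pos: [583.6, 108.5, 153.5]
tcp_rot: [-2.222, -2.217, 0.004]
ft_force: [-0.8, -0.2, -2.8]
finger_gap: 0.48
finger_force: 61.3
```

Call:
{"fn": "jog_arm", "kwargs": {"steps": [{"tx": 0, "ty": 0.01, "tz": 0.02, "twist": 0}, {"tx": 0, "ty": 0, "tz": 0.02, "twist": 0}, {"tx": 0, "ty": 0, "tz": 0, "twist": 0}, {"tx": 0, "ty": 0, "tz": 0, "twist": 0}]}}

```text
t: 14.12
ee_pos: [585.9, 108.0, 152.2]
tcp_rot: [2.225, 2.218, 0.001]
ft_force: [-0.4, 0.2, -2.4]
finger_gap: 0.479
finger_force: 61.3
```

Call:
{"fn": "jog_arm", "kwargs": {"steps": [{"tx": 0.005, "ty": 0.003, "tz": 0.02, "twist": 0}, {"tx": 0, "ty": 0, "tz": 0.01, "twist": 0}, {"tx": 0, "ty": 0, "tz": 0, "twist": 0}, {"tx": 0, "ty": 0, "tz": 0, "twist": 0}]}}

```text
t: 14.62
ee_pos: [586.2, 108.4, 150.7]
tcp_rot: [2.224, 2.218, 0.001]
ft_force: [-3.0, 0.0, 4.3]
finger_gap: 0.476
finger_force: 62.1
```

Call:
{"fn": "jog_arm", "kwargs": {"steps": [{"tx": 0, "ty": 0, "tz": 0, "twist": 0}, {"tx": 0, "ty": 0, "tz": 0, "twist": 0}, {"tx": 0, "ty": 0, "tz": 0, "twist": 0}, {"tx": 0, "ty": 0, "tz": 0, "twist": 0}], "jaw": 1}}

```text
t: 15.12
ee_pos: [585.9, 108.4, 149.3]
tcp_rot: [-2.225, -2.218, 0.0]
ft_force: [-0.7, -0.2, -1.0]
finger_gap: 1.001
finger_force: 0.0
```

Call:
{"fn": "jog_arm", "kwargs": {"steps": [{"tx": 0, "ty": 0, "tz": -0.5, "twist": 0}, {"tx": 0, "ty": 0, "tz": -0.6, "twist": 0}, {"tx": 0.1, "ty": -0.1, "tz": -0.3, "twist": 0}, {"tx": 0.5, "ty": -0.5, "tz": 0, "twist": 0}, {"tx": 0.4, "ty": -0.5, "tz": 0, "twist": 0}]}}

```text
t: 15.75
ee_pos: [497.8, 189.6, 262.1]
tcp_rot: [2.225, 2.217, 0.002]
ft_force: [0.2, 0.0, -0.4]
finger_gap: 0.998
finger_force: 0.0
```

Call:
{"fn": "jog_arm", "kwargs": {"steps": [{"tx": 0.31, "ty": -0.3, "tz": 0, "twist": 0}, {"tx": 0, "ty": 0, "tz": 0, "twist": 0}, {"tx": 0, "ty": 0, "tz": 0, "twist": 0}]}}

```text
t: 16.12
ee_pos: [474.7, 213.5, 261.6]
tcp_rot: [2.224, 2.218, 0.001]
ft_force: [-0.0, -0.7, -0.1]
finger_gap: 1.0
finger_force: 0.0
```

Run:
```python
from h import *
o=env.get_obs()["ee_pos"]; c=Cam("wrist").snap(); print(o.round(1)); cv2.imwrite("pics/w4.png",c.im)
print(c.proj([[474.5,214,202],[495.5,214,202],[586.3,109,177],[607.3,109,177]]).round(1))
```

```text
[474.7 213.5 261.6]
[[256.1 211. ]
 [285.7 210.9]
 [381.4 311.3]
 [404.9 311.2]]
```

View pics/w4.png

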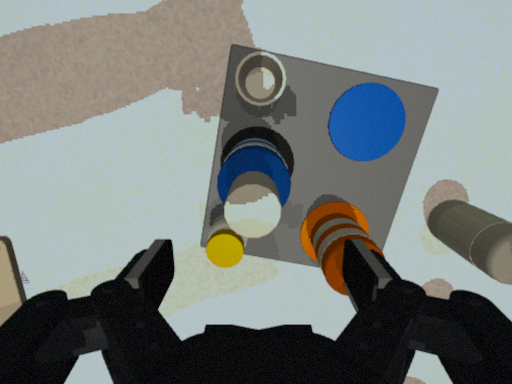

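The blue pad is empty at (367,121). The blue cap is at (252,209), about 1.5 mm off the tool line in y, and the orange bottle stands on its own pad.

Call:
{"fn": "jog_arm", "kwargs": {"steps": [{"tx": 0.01, "ty": -0.01, "tz": 0.4, "twist": 0}, {"tx": 0, "ty": 0, "tz": 0.5, "twist": 0}, {"tx": 0, "ty": 0, "tz": 0.18, "twist": 0}, {"tx": 0, "ty": 0, "tz": 0, "twist": 0}]}}

```text
t: 16.68
ee_pos: [473.2, 213.7, 174.3]
tcp_rot: [-2.225, -2.216, 0.003]
ft_force: [0.3, -0.4, 0.8]
finger_gap: 1.003
finger_force: 0.0
```

Call:
{"fn": "jog_arm", "kwargs": {"steps": [{"tx": 0, "ty": 0, "tz": 0, "twist": 0}, {"tx": 0, "ty": 0, "tz": 0, "twist": 0}, {"tx": 0, "ty": 0, "tz": 0, "twist": 0}, {"tx": 0, "ty": 0, "tz": 0, "twist": 0}, {"tx": 0, "ty": 0, "tz": 0, "twist": 0}], "jaw": 0.2, "grip_force": 60}}

```text
t: 17.3
ee_pos: [473.8, 214.7, 176.7]
tcp_rot: [2.224, 2.218, 0.002]
ft_force: [-3.4, 0.2, 6.2]
finger_gap: 0.481
finger_force: 60.0
```

Call:
{"fn": "jog_arm", "kwargs": {"steps": [{"tx": 0, "ty": 0, "tz": -0.25, "twist": 0}, {"tx": 0, "ty": 0, "tz": -0.25, "twist": 0}, {"tx": 0.1, "ty": 0.3, "tz": 0, "twist": 0}, {"tx": 0.21, "ty": 0.6, "tz": 0, "twist": 0}, {"tx": 0.21, "ty": 0.6, "tz": 0, "twist": 0}]}}

```text
t: 17.92
ee_pos: [594.1, 255.9, 214.5]
tcp_rot: [-2.224, -2.218, 0.001]
ft_force: [0.9, 0.0, -4.2]
finger_gap: 0.477
finger_force: 62.2
```

Call:
{"fn": "jog_arm", "kwargs": {"steps": [{"tx": 0.1, "ty": 0.3, "tz": 0, "twist": 0}, {"tx": 0, "ty": 0, "tz": 0, "twist": 0}, {"tx": 0, "ty": 0, "tz": 0.25, "twist": 0}, {"tx": 0, "ty": 0, "tz": 0.18, "twist": 0}, {"tx": 0, "ty": 0, "tz": 0, "twist": 0}]}}

```text
t: 18.55
ee_pos: [615.5, 262.9, 178.7]
tcp_rot: [-2.223, -2.217, 0.006]
ft_force: [-1.1, -0.1, -3.7]
finger_gap: 0.474
finger_force: 62.8
```

Call:
{"fn": "jog_arm", "kwargs": {"steps": [{"tx": 0, "ty": 0, "tz": 0.02, "twist": 0}, {"tx": 0, "ty": 0, "tz": 0, "twist": 0}, {"tx": 0, "ty": 0, "tz": 0, "twist": 0}]}}

```text
t: 18.92
ee_pos: [617.9, 263.6, 179.8]
tcp_rot: [2.224, 2.218, 0.001]
ft_force: [0.2, 0.0, -3.9]
finger_gap: 0.48
finger_force: 62.8
```

Call:
{"fn": "jog_arm", "kwargs": {"steps": [{"tx": 0.01, "ty": 0, "tz": 0.03, "twist": 0}, {"tx": 0, "ty": 0, "tz": 0.015, "twist": 0}, {"tx": 0, "ty": 0, "tz": 0, "twist": 0}, {"tx": 0, "ty": 0, "tz": 0, "twist": 0}]}}

```text
t: 19.42
ee_pos: [618.0, 264.6, 176.7]
tcp_rot: [2.224, 2.218, 0.002]
ft_force: [-1.5, -1.0, 5.2]
finger_gap: 0.481
finger_force: 63.7
```

Call:
{"fn": "jog_arm", "kwargs": {"steps": [{"tx": 0, "ty": 0, "tz": 0, "twist": 0}, {"tx": 0, "ty": 0, "tz": 0, "twist": 0}, {"tx": 0, "ty": 0, "tz": 0, "twist": 0}, {"tx": 0, "ty": 0, "tz": 0, "twist": 0}], "jaw": 1}}

```text
t: 19.92
ee_pos: [617.6, 264.3, 175.3]
tcp_rot: [-2.225, -2.218, 0.0]
ft_force: [-0.2, -0.8, -0.1]
finger_gap: 0.996
finger_force: 0.0
```

Call:
{"fn": "jog_arm", "kwargs": {"steps": [{"tx": 0, "ty": 0, "tz": -0.5, "twist": 0}, {"tx": 0, "ty": 0, "tz": -0.7, "twist": 0}, {"tx": 0, "ty": -0.1, "tz": -0.6, "twist": 0}, {"tx": -0.5, "ty": -0.2, "tz": -0.2, "twist": 0}, {"tx": -0.65, "ty": -0.2, "tz": 0, "twist": 0}]}}

```text
t: 20.55
ee_pos: [578.3, 172.5, 338.1]
tcp_rot: [2.22, 2.218, 0.007]
ft_force: [0.4, -0.4, 0.2]
finger_gap: 1.002
finger_force: 0.0
```

Call:
{"fn": "jog_arm", "kwargs": {"steps": [{"tx": -0.65, "ty": -0.2, "tz": 0, "twist": 0}, {"tx": -0.65, "ty": -0.2, "tz": 0, "twist": 0}, {"tx": -0.65, "ty": -0.2, "tz": 0, "twist": 0}, {"tx": -0.65, "ty": -0.2, "tz": 0, "twist": 0}, {"tx": -0.65, "ty": -0.2, "tz": 0, "twist": 0}]}}

```text
t: 21.18
ee_pos: [495.9, -88.9, 335.7]
tcp_rot: [2.224, 2.218, 0.001]
ft_force: [1.1, 0.2, 0.2]
finger_gap: 1.0
finger_force: 0.0
```

Call:
{"fn": "jog_arm", "kwargs": {"steps": [{"tx": 0, "ty": -0.2, "tz": 0, "twist": 0}, {"tx": 0, "ty": 0, "tz": 0, "twist": 0}, {"tx": 0, "ty": 0, "tz": 0, "twist": 0}]}}

```text
t: 21.55
ee_pos: [481.0, -86.3, 335.6]
tcp_rot: [2.223, 2.22, 0.001]
ft_force: [-0.2, 0.5, -1.5]
finger_gap: 0.996
finger_force: 0.0
```

Run:
```python
from h import *
print(env.get_obs()["ee_pos"].round(1))
S=Cam("side").snap(); c=Cam("wrist").snap()
cv2.imwrite("pics/m5.png",np.vstack([c.im[:330],cv2.resize(S.im[140:384,100:350],None,fx=1.08,fy=1.08)[:264,:][:, :270] if 0 else cv2.copyMakeBorder(S.im[140:384,100:350],0,0,0,262,cv2.BORDER_CONSTANT)]))
for k in("pad_blue","pad_orange"): pass
for nm,lo,hi in (("orange",(3,130,90),(20,255,255)),("blue",(105,120,60),(130,255,255))):
  for b in blobs(cv2.inRange(S.hsv,lo,hi)>0,100): print(nm,b[1].round(),b[2])
prof={"blue":[(36,12),(36,129)],"orange":[(36,12),(36,104)]}
print("pred blue",bb(S.proj(cyl(617.7,265.2,prof["blue"]))).round(1),"orange",bb(S.proj(cyl(586.4,109,prof["orange"]))).round(1))
for n in ("wrist","side","scene"):
    C=c if n=="wrist" else S if n=="side" else Cam("scene").snap()
    for b in blobs(green(C),100)[:8]:
        m=b[3]; (u,v),rr=cv2.minEnclosingCircle(hull(m).astype(np.float32)); print(n,b[0],round(u),round(v),round(rr,1),"z34",C.back([u,v],34)[0].round(1),"z45",C.back([u,v],45)[0].round(1))
r=models.masks_of("wrist","carrier")
for x in r[:2]: print("carrier",round(x["score"],2),cv2.minAreaRect(c.back(hull(x["region"]),8).astype(np.float32)))
for x in models.masks_of("wrist","well0_mouth")[:4]: print("well",round(x["score"],2),x["bbox"])
```

```text
[481.  -86.3 335.6]
orange [214. 258.] [194 241  41  30]
orange [150. 140.] [123 105  46  67]
orange [211. 231.] [196 217  30  26]
blue [216. 108.] [184  79  66  63]
blue [161. 302.] [138 277  46  41]
blue [110. 136.] [ 93 114  40  51]
blue [153. 268.] [135 248  36  36]
pred blue [131.7 247.3 177.5 311. ] orange [194.3 215.7 228.3 265.2]
wrist 1058 224 210 18.5 z34 [ 428.  -172.6] z45 [ 429.4 -168.6]
wrist 938 229 293 17.9 z34 [ 432.  -327.4] z45 [ 433.3 -319.5]
wrist 920 340 300 18.6 z34 [ 627.  -342.5] z45 [ 623.3 -334.2]
side 343 319 201 10.4 z34 [ 427.5 -172.7] z45 [ 423.7 -160.2]
side 267 337 171 9.6 z34 [ 432.4 -328.5] z45 [ 428.5 -313.4]
side 219 281 151 8.4 z34 [ 630.6 -348. ] z45 [ 623.4 -332.5]
scene 1424 294 44 49.4 z34 [-226.4 1502.7] z45 [-205.5 1467.2]
scene 1367 358 259 37.5 z34 [ 978.6 -134.7] z45 [ 981.9 -146.2]
scene 671 252 36 36.6 z34 [-572.4 1497.2] z45 [-546.4 1461.7]
scene 349 206 241 10.5 z34 [ 614.3 -321.4] z45 [ 623.  -330.3]
scene 311 159 216 10.1 z34 [ 432.9 -325.1] z45 [ 444.2 -333.9]
scene 251 194 192 9.0 z34 [ 429.4 -172.3] z45 [ 440.8 -183.4]
carrier 0.74 ((613.7417602539062, -249.6956787109375), (89.92132568359375, 261.2530517578125), 3.5742218494415283)
well 0.61 [314.5, 271.1, 347.6, 301.7]
well 0.59 [294.2, 0.0, 359.5, 54.5]
```

View pics/m5.png

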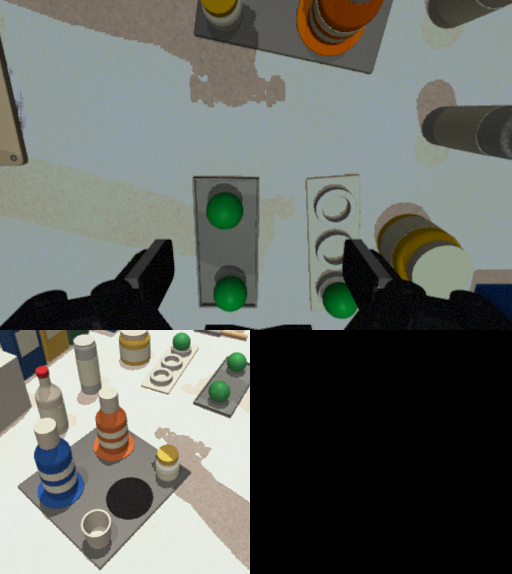

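Bottles stand upright on their own pads in the side inset. In the wrist view the balls are at (224,210) and (229,293), and the empty wells at about (333,206) and (333,248). Ball b is first.

Call:
{"fn": "jog_arm", "kwargs": {"steps": [{"tx": -0.36, "ty": -0.22, "tz": 0.4, "twist": 0}, {"tx": -0.36, "ty": -0.22, "tz": 0.5, "twist": 0}, {"tx": -0.36, "ty": -0.22, "tz": 0.5, "twist": 0}, {"tx": 0, "ty": 0, "tz": 0.7, "twist": 0}, {"tx": 0, "ty": 0, "tz": 0.7, "twist": 0}]}}

```text
t: 22.42
ee_pos: [428.0, -174.0, 110.4]
tcp_rot: [2.224, 2.216, 0.001]
ft_force: [0.8, -1.2, -1.1]
finger_gap: 1.003
finger_force: 0.0
```

Run:
```python
from h import *
p=cv2.imread("pics/m5.png")[:330]  # wrist picture from before; redo pose by analysis of TCP then (481,-86.3,335.6)
c=Cam("wrist"); o=env.get_obs()["ee_pos"]; print(o.round(1))
# camera translates with the tool (same orientation)
d=np.array([481,-86.3,335.6])-o; c.C=c.C+d; c.t=-c.R@c.C
g=cv2.cvtColor(p,cv2.COLOR_BGR2GRAY)
big=cv2.resize(g[170:280,300:370],None,fx=4,fy=4,interpolation=cv2.INTER_CUBIC)
H=cv2.HoughCircles(big,cv2.HOUGH_GRADIENT,1,100,param1=120,param2=25,minRadius=40,maxRadius=100)
for u,v,r in (H[0] if H is not None else []):
    uv=[300+u/4-.4,170+v/4-.4]; print(np.round(uv,1),round(r/4,1),c.back(uv,26)[0].round(1))
for uv in ([333.5,206],[333.5,248]): print(uv,c.back(uv,26)[0].round(1))
print(c.proj([[608.7,-170,26],[613.7,-250,26],[613,-172,26],[618,-252,26]]).round(1))
```

```text
[ 428.  -174.   110.4]
[335.5 207.5] 14.4 [ 609.2 -171.7]
[333.5, 206] [ 605.8 -169.2]
[333.5, 248] [ 611.1 -244.9]
[[335.3 206.5]
 [334.8 250.7]
 [337.8 207.6]
 [337.2 251.7]]
```

Call:
{"fn": "jog_arm", "kwargs": {"steps": [{"tx": 0.01, "ty": 0, "tz": 0.4, "twist": 0}, {"tx": 0, "ty": 0, "tz": 0.4, "twist": 0}, {"tx": 0, "ty": 0, "tz": 0.26, "twist": 0}, {"tx": 0, "ty": 0, "tz": 0, "twist": 0}]}}

```text
t: 22.92
ee_pos: [426.2, -171.6, 25.2]
tcp_rot: [-2.221, -2.216, 0.002]
ft_force: [-0.6, -0.0, 0.3]
finger_gap: 0.997
finger_force: 0.0
```

Call:
{"fn": "jog_arm", "kwargs": {"steps": [{"tx": 0, "ty": 0, "tz": 0, "twist": 0}, {"tx": 0, "ty": 0, "tz": 0, "twist": 0}, {"tx": 0, "ty": 0, "tz": 0, "twist": 0}, {"tx": 0, "ty": 0, "tz": 0, "twist": 0}], "jaw": 0.4, "grip_force": 30}}

```text
t: 23.42
ee_pos: [428.7, -173.4, 28.0]
tcp_rot: [2.223, 2.216, 0.001]
ft_force: [-0.4, 0.7, 7.1]
finger_gap: 0.683
finger_force: 31.7
```

Call:
{"fn": "jog_arm", "kwargs": {"steps": [{"tx": 0, "ty": 0, "tz": -0.5, "twist": 0}, {"tx": 0, "ty": 0.2, "tz": -0.6, "twist": 0}, {"tx": 0.3, "ty": 0.5, "tz": -0.5, "twist": 0}, {"tx": 0.3, "ty": 0.5, "tz": -0.5, "twist": 0}, {"tx": 0.2, "ty": 0.6, "tz": 0, "twist": 0}]}}

```text
t: 24.05
ee_pos: [575.4, -109.0, 199.6]
tcp_rot: [2.219, 2.213, 0.006]
ft_force: [0.9, 0.2, -0.5]
finger_gap: 0.688
finger_force: 32.9
```

Call:
{"fn": "jog_arm", "kwargs": {"steps": [{"tx": 0, "ty": 0.45, "tz": 0, "twist": 0}, {"tx": 0, "ty": 0, "tz": 0, "twist": 0}, {"tx": 0, "ty": 0, "tz": 0, "twist": 0}, {"tx": 0, "ty": 0, "tz": 0, "twist": 0}]}}

```text
t: 24.55
ee_pos: [606.3, -109.3, 194.5]
tcp_rot: [-2.225, -2.217, 0.001]
ft_force: [-0.3, 0.9, -1.4]
finger_gap: 0.684
finger_force: 32.8
```

Run:
```python
from h import *
o=env.get_obs(); c=Cam("wrist").snap(); cv2.imwrite("pics/w6.png",c.im); print(o["ee_pos"].round(1),c.proj([[609,-171,26],[614,-250,26]]).round(1))
for b in blobs(green(c),100)[:5]:
    (u,v),rr=cv2.minEnclosingCircle(hull(b[3]).astype(np.float32)); print(b[0],round(u),round(v),round(rr,1),"z45",c.back([u,v],45)[0].round(1))
for x in models.masks_of("wrist","carrier")[:1]: print("carrier",x["score"],cv2.minAreaRect(c.back(hull(x["region"]),8).astype(np.float32)))
g=cv2.cvtColor(c.im,cv2.COLOR_BGR2GRAY); big=cv2.resize(g,None,fx=3,fy=3,interpolation=cv2.INTER_CUBIC)
H=cv2.HoughCircles(big,cv2.HOUGH_GRADIENT,1,60,param1=120,param2=40,minRadius=40,maxRadius=130)
for u,v,r in (H[0][:8] if H is not None else []):
    uv=[u/3-.3,v/3-.3]; print(np.round(uv,1),round(r/3,1),c.back(uv,26)[0].round(1))
```

```text
[ 606.3 -109.3  194.5] [[259.7 229.7]
 [264.  289.8]]
12347 258 260 63.5 z45 [ 607.  -198.7]
983 124 352 27.6 z45 [ 441.9 -324.9]
carrier 0.67 ((613.5819091796875, -219.22088623046875), (89.35993957519531, 197.2071533203125), 4.598646640777588)
```

View pics/w6.png

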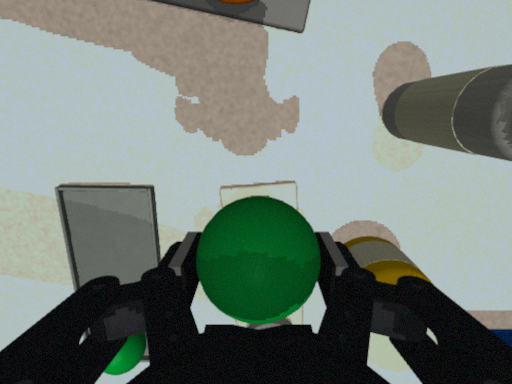

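The held ball at (258,260) hides the wells. The carrier's end edge, at (220–297,184), agrees with the carrier fit, so I'll seat it in the end well at about (609,-171).

Call:
{"fn": "jog_arm", "kwargs": {"steps": [{"tx": -0.4, "ty": 0.02, "tz": 0.2, "twist": 0}, {"tx": -0.38, "ty": 0.02, "tz": 0.4, "twist": 0}, {"tx": 0, "ty": 0, "tz": 0.6, "twist": 0}, {"tx": 0, "ty": 0, "tz": 0.5, "twist": 0}, {"tx": 0, "ty": 0, "tz": 0, "twist": 0}]}}

```text
t: 25.28
ee_pos: [606.6, -170.5, 55.1]
tcp_rot: [-2.22, -2.212, 0.005]
ft_force: [-0.3, 0.6, 0.5]
finger_gap: 0.687
finger_force: 32.9
```

Call:
{"fn": "jog_arm", "kwargs": {"steps": [{"tx": 0, "ty": 0, "tz": 0.1, "twist": 0}, {"tx": 0, "ty": 0, "tz": 0, "twist": 0}, {"tx": 0, "ty": 0, "tz": 0, "twist": 0}]}}

```text
t: 25.65
ee_pos: [611.9, -172.0, 52.5]
tcp_rot: [2.223, 2.216, 0.002]
ft_force: [-0.6, 0.0, -0.7]
finger_gap: 0.686
finger_force: 32.9
```

Call:
{"fn": "jog_arm", "kwargs": {"steps": [{"tx": 0, "ty": -0.02, "tz": 0.07, "twist": 0}, {"tx": 0, "ty": 0, "tz": 0.05, "twist": 0}, {"tx": 0, "ty": 0, "tz": 0, "twist": 0}, {"tx": 0, "ty": 0, "tz": 0, "twist": 0}]}}

```text
t: 26.15
ee_pos: [609.0, -171.6, 41.0]
tcp_rot: [-2.225, -2.218, 0.0]
ft_force: [0.1, 0.4, -0.6]
finger_gap: 0.683
finger_force: 33.0
```

Call:
{"fn": "jog_arm", "kwargs": {"steps": [{"tx": 0, "ty": 0, "tz": 0.02, "twist": 0}, {"tx": 0, "ty": 0, "tz": 0.01, "twist": 0}, {"tx": 0, "ty": 0, "tz": 0, "twist": 0}, {"tx": 0, "ty": 0, "tz": 0, "twist": 0}]}}

```text
t: 26.65
ee_pos: [609.4, -172.3, 39.7]
tcp_rot: [2.224, 2.217, -0.001]
ft_force: [-2.6, -1.6, 5.2]
finger_gap: 0.684
finger_force: 33.3
```

Call:
{"fn": "jog_arm", "kwargs": {"steps": [{"tx": 0, "ty": 0, "tz": 0, "twist": 0}, {"tx": 0, "ty": 0, "tz": 0, "twist": 0}, {"tx": 0, "ty": 0, "tz": 0, "twist": 0}], "jaw": 1}}

```text
t: 27.02
ee_pos: [608.9, -171.4, 38.3]
tcp_rot: [-2.224, -2.218, 0.0]
ft_force: [-0.4, -0.1, -0.5]
finger_gap: 1.005
finger_force: 0.0
```

Call:
{"fn": "jog_arm", "kwargs": {"steps": [{"tx": 0, "ty": 0, "tz": -0.5, "twist": 0}, {"tx": 0, "ty": 0, "tz": -0.7, "twist": 0}, {"tx": 0, "ty": 0, "tz": -0.7, "twist": 0}, {"tx": 0, "ty": -0.3, "tz": -0.5, "twist": 0}, {"tx": 0, "ty": 0, "tz": 0, "twist": 0}]}}

```text
t: 27.65
ee_pos: [586.6, -172.4, 235.4]
tcp_rot: [2.22, 2.213, 0.005]
ft_force: [0.1, -0.3, -0.1]
finger_gap: 0.999
finger_force: 0.0
```

Run:
```python
from h import *
o=env.get_obs(); c=Cam("wrist").snap(); cv2.imwrite("pics/w7.png",c.im); print(o["ee_pos"].round(1),c.proj([[609,-171,45],[615,-250,26]]).round(1))
for b in blobs(green(c),100)[:5]:
    (u,v),rr=cv2.minEnclosingCircle(hull(b[3]).astype(np.float32)); print(b[0],round(u),round(v),round(rr,1),"z34",c.back([u,v],34)[0].round(1),"z45",c.back([u,v],45)[0].round(1))
```

```text
[ 586.6 -172.4  235.4] [[275.3 170.7]
 [278.1 227.6]]
2050 277 172 25.6 z34 [ 611.4 -175.2] z45 [ 610.6 -172.8]
1682 284 292 23.9 z34 [ 624.2 -341.5] z45 [ 622.9 -333.6]
```

View pics/w7.png

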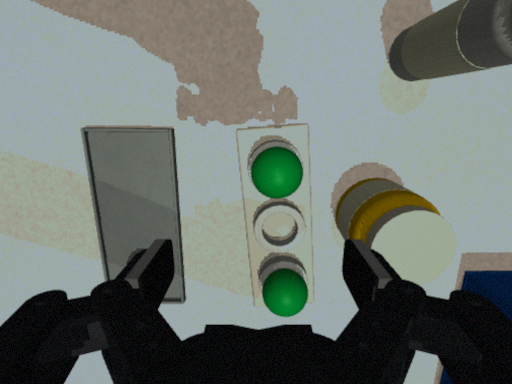

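Ball b is seated at (610.6,-172.8), and the middle well at (280,227) is free. Midway between the two seated balls gives (616.7,-253). Ball a is next.

Call:
{"fn": "jog_arm", "kwargs": {"steps": [{"tx": -0.48, "ty": -0.48, "tz": 0, "twist": 0}, {"tx": -0.48, "ty": -0.48, "tz": 0.2, "twist": 0}, {"tx": -0.48, "ty": -0.48, "tz": 0.3, "twist": 0}, {"tx": -0.49, "ty": -0.47, "tz": 0.3, "twist": 0}, {"tx": 0, "ty": 0, "tz": 0.5, "twist": 0}]}}

```text
t: 28.32
ee_pos: [429.8, -327.9, 125.0]
tcp_rot: [2.23, 2.212, -0.001]
ft_force: [1.0, 0.4, -0.2]
finger_gap: 0.998
finger_force: 0.0
```

Call:
{"fn": "jog_arm", "kwargs": {"steps": [{"tx": 0, "ty": 0, "tz": 0.2, "twist": 0}, {"tx": 0, "ty": 0, "tz": 0, "twist": 0}]}}

```text
t: 28.58
ee_pos: [430.9, -323.9, 108.5]
tcp_rot: [-2.22, -2.216, -0.0]
ft_force: [0.3, -0.5, 1.3]
finger_gap: 0.999
finger_force: 0.0
```

Run:
```python
from h import *
for n in("wrist","side"):
  c=Cam(n).snap(); print(env.get_obs()["ee_pos"].round(1))
  for b in blobs(green(c),100)[:4]:
    (u,v),rr=cv2.minEnclosingCircle(hull(b[3]).astype(np.float32)); print(n,b[0],round(u),round(v),round(rr,1),"z34",c.back([u,v],34)[0].round(1))
```

```text
[ 432.  -324.8  110.1]
wrist 4825 260 210 39.6 z34 [ 432.9 -327.3]
wrist 2410 509 221 39.1 z34 [ 625.2 -336.9]
[ 432.8 -325.4  111.2]
side 276 261 178 9.4 z34 [ 617.8 -185.9]
side 266 337 171 9.6 z34 [ 432.4 -328.5]
side 220 281 151 8.4 z34 [ 630.6 -348. ]
```

Ball a is at (432.6,-327.5). Lowering about 84 mm.

Call:
{"fn": "jog_arm", "kwargs": {"steps": [{"tx": -0.02, "ty": 0, "tz": 0.4, "twist": 0}, {"tx": 0, "ty": 0, "tz": 0.4, "twist": 0}, {"tx": 0, "ty": 0, "tz": 0.25, "twist": 0}, {"tx": 0, "ty": 0, "tz": 0, "twist": 0}]}}

```text
t: 29.18
ee_pos: [432.2, -326.5, 26.7]
tcp_rot: [-2.223, -2.219, 0.0]
ft_force: [0.1, 0.4, -0.1]
finger_gap: 1.005
finger_force: 0.0
```

Call:
{"fn": "jog_arm", "kwargs": {"steps": [{"tx": 0, "ty": 0, "tz": 0, "twist": 0}, {"tx": 0, "ty": 0, "tz": 0, "twist": 0}, {"tx": 0, "ty": 0, "tz": 0, "twist": 0}, {"tx": 0, "ty": 0, "tz": 0, "twist": 0}], "jaw": 0.4, "grip_force": 30}}

```text
t: 29.68
ee_pos: [433.1, -328.3, 28.7]
tcp_rot: [2.222, 2.216, 0.0]
ft_force: [0.1, 0.2, 6.1]
finger_gap: 0.684
finger_force: 31.2
```

Call:
{"fn": "jog_arm", "kwargs": {"steps": [{"tx": 0, "ty": 0, "tz": -0.6, "twist": 0}, {"tx": 0, "ty": 0, "tz": -0.7, "twist": 0}, {"tx": 0.3, "ty": 0.5, "tz": -0.1, "twist": 0}, {"tx": 0.34, "ty": 0.6, "tz": 0, "twist": 0}, {"tx": 0.3, "ty": 0.6, "tz": 0, "twist": 0}]}}

```text
t: 30.3
ee_pos: [569.6, -251.7, 139.9]
tcp_rot: [2.224, 2.216, 0.001]
ft_force: [0.7, -0.3, -0.3]
finger_gap: 0.69
finger_force: 33.0
```

Call:
{"fn": "jog_arm", "kwargs": {"steps": [{"tx": 0, "ty": 0.6, "tz": 0, "twist": 0}, {"tx": 0, "ty": 0, "tz": 0, "twist": 0}, {"tx": 0, "ty": 0, "tz": 0.6, "twist": 0}, {"tx": 0, "ty": 0, "tz": 0.4, "twist": 0}, {"tx": 0, "ty": 0, "tz": 0, "twist": 0}]}}

```text
t: 30.92
ee_pos: [612.3, -251.1, 55.6]
tcp_rot: [-2.22, -2.212, 0.004]
ft_force: [-0.5, 0.4, -0.9]
finger_gap: 0.688
finger_force: 32.9
```

Call:
{"fn": "jog_arm", "kwargs": {"steps": [{"tx": 0, "ty": 0, "tz": 0, "twist": 0}, {"tx": 0, "ty": 0, "tz": 0, "twist": 0}]}}

```text
t: 31.18
ee_pos: [617.4, -253.4, 61.2]
tcp_rot: [2.222, 2.215, 0.002]
ft_force: [-0.1, -0.3, -0.2]
finger_gap: 0.679
finger_force: 32.9
```

Call:
{"fn": "jog_arm", "kwargs": {"steps": [{"tx": 0, "ty": -0.01, "tz": 0.15, "twist": 0}, {"tx": 0, "ty": 0, "tz": 0.09, "twist": 0}, {"tx": 0, "ty": 0, "tz": 0, "twist": 0}, {"tx": 0, "ty": 0, "tz": 0, "twist": 0}]}}

```text
t: 31.68
ee_pos: [615.8, -253.2, 40.0]
tcp_rot: [2.224, 2.217, -0.001]
ft_force: [-1.2, -1.8, 3.6]
finger_gap: 0.683
finger_force: 33.3
```

Call:
{"fn": "jog_arm", "kwargs": {"steps": [{"tx": 0, "ty": 0, "tz": 0.015, "twist": 0}, {"tx": 0, "ty": 0, "tz": 0, "twist": 0}, {"tx": 0, "ty": 0, "tz": 0, "twist": 0}]}}

```text
t: 32.05
ee_pos: [615.8, -253.4, 39.5]
tcp_rot: [2.223, 2.216, -0.001]
ft_force: [-1.0, -1.8, 7.0]
finger_gap: 0.683
finger_force: 33.7
```

Seated. I'll release, rise, and check everything.

Call:
{"fn": "jog_arm", "kwargs": {"steps": [{"tx": 0, "ty": 0, "tz": 0, "twist": 0}, {"tx": 0, "ty": 0, "tz": 0, "twist": 0}, {"tx": 0, "ty": 0, "tz": 0, "twist": 0}], "jaw": 1}}

```text
t: 32.42
ee_pos: [614.7, -251.9, 37.6]
tcp_rot: [-2.223, -2.217, 0.0]
ft_force: [0.0, 0.1, 0.1]
finger_gap: 0.999
finger_force: 0.0
```

Call:
{"fn": "jog_arm", "kwargs": {"steps": [{"tx": 0, "ty": 0, "tz": -0.5, "twist": 0}, {"tx": 0, "ty": 0, "tz": -0.7, "twist": 0}, {"tx": 0, "ty": 0, "tz": -0.7, "twist": 0}, {"tx": 0.7, "ty": 0, "tz": -0.7, "twist": 0}, {"tx": 0.7, "ty": 0, "tz": -0.7, "twist": 0}]}}

```text
t: 33.05
ee_pos: [615.3, -163.3, 280.0]
tcp_rot: [-2.226, -2.217, -0.001]
ft_force: [0.9, 0.8, 1.0]
finger_gap: 0.998
finger_force: 0.0
```

Call:
{"fn": "jog_arm", "kwargs": {"steps": [{"tx": 0.7, "ty": -0.1, "tz": -0.3, "twist": 0}, {"tx": 0.7, "ty": -0.1, "tz": 0, "twist": 0}, {"tx": 0.7, "ty": 0, "tz": 0, "twist": 0}, {"tx": 0.7, "ty": 0, "tz": 0, "twist": 0}, {"tx": 0.7, "ty": 0, "tz": 0, "twist": 0}]}}

```text
t: 33.67
ee_pos: [599.9, 117.9, 302.4]
tcp_rot: [-2.224, -2.218, 0.0]
ft_force: [0.6, -0.7, -0.4]
finger_gap: 1.001
finger_force: 0.0
```

Call:
{"fn": "jog_arm", "kwargs": {"steps": [{"tx": 0.7, "ty": 0, "tz": 0, "twist": 0}, {"tx": 0.3, "ty": 0, "tz": 0, "twist": 0}, {"tx": 0, "ty": 0, "tz": 0, "twist": 0}, {"tx": 0, "ty": 0, "tz": 0, "twist": 0}]}}

```text
t: 34.17
ee_pos: [600.4, 195.4, 302.4]
tcp_rot: [-2.225, -2.218, 0.001]
ft_force: [0.0, -0.4, -0.7]
finger_gap: 1.003
finger_force: 0.0
```

Run:
```python
from h import *
print(env.get_obs()["ee_pos"].round(1)); S=Cam("side").snap(); c=Cam("wrist").snap()
cv2.imwrite("pics/m8.png",np.vstack([c.im[:300],cv2.copyMakeBorder(S.im[90:384],0,0,0,0,cv2.BORDER_CONSTANT)]))
for b in blobs(green(S),100)[:4]: print("ball",S.back(b[1],45)[0].round(1))
print("pred caps o,b (c, +21x)",c.proj([[586.4,109,177],[607.4,109,177],[617.7,265.2,202],[638.7,265.2,202]]).round(1))
prof={"blue":[(36,12),(36,129),(21,157),(21,202)],"orange":[(36,12),(36,104),(21,132),(21,177)]}
for k,q in (("blue",(617.7,265.2)),("orange",(586.4,109))):
  for n,C in (("side",S),("wrist",c)):
    r=models.masks_of(n,"bottle_"+k); print(k,n,[(round(x["score"],2),np.round(x["bbox"])) for x in r[:2]],"pred",bb(C.proj(cyl(*q,prof[k]))).round())
```

```text
[600.4 195.4 302.4]
ball [ 616.  -244.5]
pred caps o,b (c, +21x) [[243.3 268.9]
 [264.  268.8]
 [278.3 108.7]
 [305.2 108.5]]
blue side [(0.78, array([134., 229., 180., 308.]))] pred [131. 227. 177. 311.]
blue wrist [(0.74, array([238.,  74., 308., 145.]))] pred [238.  71. 309. 144.]
orange side [(0.95, array([202., 199., 226., 269.]))] pred [194. 196. 228. 265.]
orange wrist [] pred [218. 190. 275. 287.]
```

View pics/m8.png

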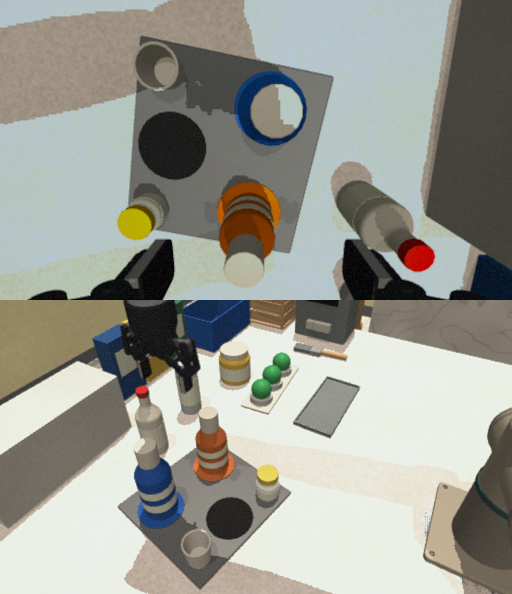

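The final view shows all three balls seated at (262,390), (272,374) and (281,362) in the mosaic. Both caps are within about 1–2 px of where they should be for bottles centred on their pads, and the gripper is clear of everything.

```bash
python3 -c "
from plant import env
print(env.finish_job())"
```

```text
the job is handed in; nothing more can be done
None
```

The blue and orange bottles now stand upright on their own pads, all three wells hold a ball, and the job was handed in at about 34 s; the hand-in returned no verdict.

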